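# Stop the brush machine, lock its drive cover, reset the stop

### The arm

A 6-joint arm with a two-finger parallel gripper is mounted at the origin on a cart in front of the work surface, level with it; the furniture and walls round the work are solid. World frame = base frame: x ahead of the robot, y to its left, z up, the work surface at z = 0. Lengths are in m, angles in rad, forces in N, time in s.
With the tool pointing down it reaches from about 0.25 to 0.8 m from the base axis. Payload 8.5 kg.
Tool frame: the origin (TCP) lies midway between the tips of the shut fingers; the grasp point (between the pads) lies 19 mm behind it; z points along the fingers, y is the direction in which the jaws open and shut (so a half turn about z gives the same grasp; the last joint's range is limited). The gripper opens to 85 mm and grips with 20 to 120 N. Pads are 22 mm wide; open, the fingers measure 114 mm over their backs; the gripper's body (76 mm by 85 mm) begins 54 mm behind the grasp point. The pads swing forward as they close: fully open they stand 13 mm farther back than shut.
Start: joints at [-1.173, 0.238, -0.013, 1.319, 0, 1.571], TCP at [0.203, -0.484, 0.231] pointing down, gripper open.
Joint ranges: [-2.66, 2.66], [-1.03, 1.9], [-1.14, 1.46], [-1.82, 2.27], [-1.45, 1.34], [-3.14, 3.14]. Speed limits (rad/s): [2.22, 2.22, 2.79, 3.14, 3.14, 3.14].

### API

Orientations are given as a rotation vector (axis times angle).
In Python, from station import observe, snapshot, calibration, job_done, boxes_of, regions_of gives the robot as it stands.
- The arm moves only by the tool move_arm, never from a script. Its argument "plan" is one flat list of numbers, 7 for each row, row after row: the shift along the tool's x, y, z in m, then the turn, a rotation vector about the tool's x, y, z in degrees, then the finger opening in m, from 0 to 0.0854. A call has 1 to 8 rows; each row shifts and turns the commanded pose from where the row before left it, along the tool's axes as they then stand; what a row does not reach is not made up. A row lasts 1/8 s, in which the tool goes at most 62.5 mm and 10.7 degrees, less where a joint would pass 70% of its speed; a pose out of reach is approached as far as the arm can. A call is refused whole if a number of a shift passes 0.0625 or a number of a turn 10.7, either way. A call with a gripper value outside its range is refused whole. The fingers move at their own pace and stop on an object; "squeeze" is the grip in N (left out, the last holds). Time passes only in rows, so rows that do not move let the fingers close. It gives the time, the measured TCP pose, the force and the opening at its end, in the units of the state.
- observe(): the state, without advancing time (a new reading comes with each control period).
- snapshot(name): name is "side" or "top"; returns the picture (480x640x3 uint8, red, green, blue); there is no depth.
- calibration(name): a dict with "intrinsics" (3x3 intrinsics, pixels), "rvec" (rotation vector, rad) and "tvec" (3), from world to camera coordinates, as OpenCV has them. Camera axes: x right, y down, z forward; pixel columns grow to the right and rows downward; lengths in m; the calibration is good to about 2 mm. A picture is of the moment at which its call begins. calibration takes no time and is no camera call.
- job_done(): hands the job in, once; it reports no verdict.
Trained networks look in the newest picture that a camera, given by its name, has taken for a name from the list of things; names that differ only in an ending like _2 or _b are one class to them, and where a whole thing is asked for, a point or a joint stands for the part that bears it (a point fixed in the world has none). Each returns a list of dicts, best first, with "p" (0 to 1); they miss things now and then, are a little off and sometimes report something else, mostly with a low value. They report only what shows in the picture. A call takes as long as a camera call.
- boxes_of(target, camera): "at" ([column, row] in pixels, amid what is visible of it).
- regions_of(target, camera): "pixels" (480x640 bool, what is visible of it) and "at" ([column, row] in pixels, amid what is visible of it).
The state is a dict: "time": time; "q": joint angles; "dq": joint speeds; "joint_torque": joint torques, N m; "tool_pos": TCP position; "orientation": TCP orientation; "contact_force": force on the tool from outside, world axes, zero at the start; "ft_torque": the same for the moment, N m; "opening": finger opening in m.
Only numpy, scipy, OpenCV 4.12 (cv2) and the standard library are available. Lean on these libraries where they do the work, as an engineer would, in place of code of your own. Each camera call takes 0.05 s, during which the arm holds its last target.

### The job

The drive cover of the wire-brush machine is on, but its two wing bolts are loose. Push the machine's black mushroom stop in until it latches and stays down by itself; with the machine so stopped, turn both wing bolts clockwise to their end stops; then turn the mushroom head clockwise until it springs back out, and let go. Leave the other things on the bench where they are.

Things in the scene. Friction and masses are not known exactly. Their poses are not given: they have to be found in the camera images.
- brush_machine: The machine, fixed to the bench: grey cast body 200 mm deep (x), 165 mm wide (y), 122 mm high, brass wire wheel on its right flank (reaching 40 mm beyond it). Origin: centre of its footprint, on the bench top. Its -x points out of its control front, roughly to the bench's open end (the robot's left); -y to its right flank with the wheel, roughly to the robot; z up.
- panel (a point): Centre of the face of the sloping control panel at the machine's front (machine's axes, not turned with the slope), 85 mm above the bench. The panel's outward normal leans 30 degrees from vertical towards the machine's -x. Panel 126 mm long up the slope. The stop stands at this point. Above the bench's far part (x over 0.63 m) things hang and a shelf stands, from 0.34 m up.
- cover (a point): Centre of the flat upper face of the steel drive cover on the machine's rear half, 122 mm above the bench (machine's axes), 90 by 159 mm. The two wing bolts stand 50 mm to the +y and -y side of it; the wings' undersides are 12 mm above the cover. Beside each bolt's hub stands a 6 mm end-stop post, 9 mm high: keep fingertips 10 mm above the cover.
- stop_head (a point): Centre of the stop's mushroom head, half-way up its rim; moves with the head. Head: black, round, 52 mm across, straight fluted rim 12 mm high; crown 13 mm outward of this point. z axis: push axis, outward, 30 degrees from vertical. This point is 41 mm off the panel when out, 31 mm latched. Stem and 42 mm sleeve below; a flat 50 mm bezel (7 mm) on the panel: room for fingertips beside the head.
- stop_press (a joint): How far the stop is pushed in, m: 0 fully out, 0.0125 at its hard bottom stop. Sprung: 3 N at the top, about 10 N to push it home. Pushed past 0.011 and let go, it latches at about 0.010; let go earlier, it springs out. Turning the head frees it.
- stop_turn (a joint): Turn of the stop's head, rad, clockwise positive (seen from outside, facing the panel): 0 at rest, 0.95 at its end stop. A light spring (under 0.08 Nm) turns it back when let go. Turning the latched head beyond about 0.7 frees the latch and it springs out (a firm grip may hold it in until it opens; then it springs out).
- bolt_left_grip (a point): Middle of the wing of the left (machine's +y) captive bolt, on its vertical axis, half-way up the wing, 24 mm above the cover. The wing is a dark steel bar 56 mm long (this point's y axis), 13 mm thick (its x axis), 24 mm high. The axes turn with the wing. Grasp it across its thickness.
- bolt_right_grip (a point): The same for the right (machine's -y) captive bolt.
- bolt_left (a joint): Turn of the left bolt in rad, clockwise seen from above is positive: 0 = fully loose (wing lies along the machine's y), 1.571 = home against its end stop (wing lies along the machine's x). It stays where it is left; friction 0.06 Nm.
- bolt_right (a joint): The same for the right bolt.
- oil_can: Pump oiler, cone 62 mm wide, 143 mm high with its spout, standing on the bench before the vice. Origin: centre of its underside. Loose; leave it where it is.
- screwdriver: Amber-handled screwdriver, 208 mm long, lying on the bench to the right. Origin: below its centre. Loose; leave it where it is.
- small_padlock: Brass padlock 36 mm wide, 18 mm thick, 55 mm high, standing by the work rest of the wire wheel, on the machine's robot side. Origin: centre of its underside. Loose; leave it where it is.
- brass_body: Plain brass block, a padlock body without shackle, 24 by 38 mm, 42 mm high, standing on the machine's robot side near its control front. Origin: centre of its underside. Loose; leave it where it is.

How it is judged:
On the way, in this order (a step that is already met when the one before it is completed fails the run):
1. the stop is pushed in and stays latched with nothing touching the machine (value of joint stop_press above 0.007 m and contact force between each of the arm, the fingers and brush_machine below 0.3 N), for 0.2 s.
2. with the stop latched, a first wing bolt (either) is turned home (value of joint stop_press above 0.007 m and value of joint any of bolt_left, bolt_right above 1.46 rad), for 0.1 s.
3. with the stop still latched, both wing bolts are home (value of joint stop_press above 0.007 m and value of joint each of bolt_left, bolt_right above 1.46 rad), for 0.1 s.
At the end, for the whole second after the job is handed in: The mushroom stop is fully out again (within 2 mm) and its head turned back (within 0.15 rad); both wing bolts are against their end stops (joint over 1.46 of 1.571 rad) (value of joint stop_press below 0.002 m and value of joint stop_turn below 0.15 rad and value of joint each of bolt_left, bolt_right above 1.46 rad); the robot touches nothing.
It fails at once if a loose thing on the bench is moved by more than 30 mm (distance of any of oil_can, screwdriver, brass_body, small_padlock from where it was at the start of the episode above 0.03 m).
It fails at once if the oil can or the padlock is knocked over (angle between any of oil_can, small_padlock's own z axis and vertical above 0.5 rad).
It also fails if it takes over 69 s, if anything falls off the work surface, if the arm or the gripper's body presses on something with over 40 N, if the wrist force passes 120 N, or if a joint passes its speed limit or range.

## Working session

There is one attempt and no reset: what is moved stays moved. The work goes in short steps, Python scripts to look and compute and a tool call to move; the robot and the scene stay as the last step left them, time stands still between calls to the robot, and variables do not carry over. Pictures are saved under pics/ and viewed, and the job is handed in when it is done.

Besides the shell and the picture viewer there is one more tool, called by a JSON object that holds its "op" and its "data", one argument or row to a line. move_arm: Moves the arm, as the interface text tells. Its arguments: {"type":"object","properties":{"plan":{"type":"array"},"squeeze":{"type":"number"}},"required":["plan"]}

```bash
mkdir -p pics; ls; cat > h.py <<'E'
import numpy as np, cv2, json
from station import observe, snapshot, calibration, job_done, boxes_of, regions_of
from scipy.spatial.transform import Rotation as R
def snap(cam,name):
    im=snapshot(cam); cv2.imwrite(f'pics/{name}.png',im[:,:,::-1]); return im
def cam(c):
    k=calibration(c); return np.array(k['intrinsics']),np.array(k['rvec'],float),np.array(k['tvec'],float)
def proj(c,p):
    K,r,t=cam(c); return cv2.projectPoints(np.array(p,float).reshape(-1,3),r,t,K,None)[0].reshape(-1,2)
def ray(c,px):
    K,r,t=cam(c); Rm=R.from_rotvec(r.ravel()).as_matrix(); o=-Rm.T@t.ravel(); d=Rm.T@np.linalg.inv(K)@np.array([px[0],px[1],1.]); return o,d/np.linalg.norm(d)
def atz(c,px,z):
    o,d=ray(c,px); return o+d*(z-o[2])/d[2]
def tri(pa,pb,ca='side',cb='top'):
    o1,d1=ray(ca,pa);o2,d2=ray(cb,pb)
    A=np.stack([d1,-d2],1); s=np.linalg.lstsq(A,o2-o1,rcond=None)[0]
    a=o1+s[0]*d1;b=o2+s[1]*d2; return (a+b)/2,np.linalg.norm(a-b)
E
python3 - <<'E'
from h import *
s=observe(); print(s)
for c in ['side','top']:
    snap(c,c+'0')
    for n in ['brush_machine','panel','cover','stop_head','bolt_left_grip','bolt_right_grip','oil_can','small_padlock','brass_body','screwdriver']:
        print(c,n,[(np.round(b['at']),round(b['p'],2)) for b in boxes_of(n,c)][:3])
    K,r,t=cam(c); print(ray(c,(320,240)))
print(observe()['time'])
E
```

```text
pics
{'time': 0.0, 'q': array([-1.17297942e+00,  2.38812339e-01, -1.42561101e-02,  1.31916354e+00,
       -6.77078459e-06,  1.57076677e+00]), 'dq': array([-2.37840043e-03, -1.90222175e-04,  1.94551207e-04,  4.85273937e-04,
        6.45750108e-05, -1.67977275e-03]), 'joint_torque': array([ 9.43701234e-04, -5.38782799e+01,  3.46433151e+01,  1.84217136e-02,
       -7.17551620e-05, -1.79965474e-05]), 'tool_pos': array([ 0.20323179, -0.48363465,  0.23066032]), 'orientation': array([-3.07826190e+00, -6.20544560e-01,  4.55800895e-04]), 'contact_force': array([ 0.08271081,  1.00119936, -0.54234209]), 'ft_torque': array([-0.01304711,  0.03905874,  0.05668312]), 'opening': 0.08571780120651676}
side brush_machine [(array([315., 327.]), 0.62)]
side panel [(array([310., 327.]), 0.8)]
side cover [(array([310., 330.]), 0.94)]
side stop_head [(array([329., 342.]), 0.9)]
side bolt_left_grip [(array([272., 294.]), 0.89), (array([322., 275.]), 0.5)]
side bolt_right_grip [(array([320., 276.]), 0.87)]
side oil_can [(array([324., 229.]), 0.61), (array([322., 275.]), 0.4)]
side small_padlock [(array([371.,
[... 166 characters left out ...]
(array([0.46717955, 0.6475231 , 0.75952004]), array([ 0.00860363, -0.69619861, -0.71779765]))
top brush_machine [(array([211., 245.]), 0.92)]
top panel [(array([210., 243.]), 0.97)]
top cover [(array([210., 244.]), 0.75), (array([240., 243.]), 0.19)]
top stop_head [(array([164., 247.]), 0.95)]
top bolt_left_grip [(array([215., 190.]), 0.55)]
top bolt_right_grip [(array([239., 245.]), 0.66), (array([202., 307.]), 0.56)]
top oil_can [(array([378., 257.]), 0.98)]
top small_padlock [(array([232., 303.]), 0.67)]
top brass_body [(array([201., 306.]), 0.54)]
top screwdriver [(array([430., 284.]), 0.8)]
(array([0.30316323, 0.01836199, 1.08242636]), array([ 0.18241596, -0.01743088, -0.98306693]))
1.1
```

View pics/side0.png

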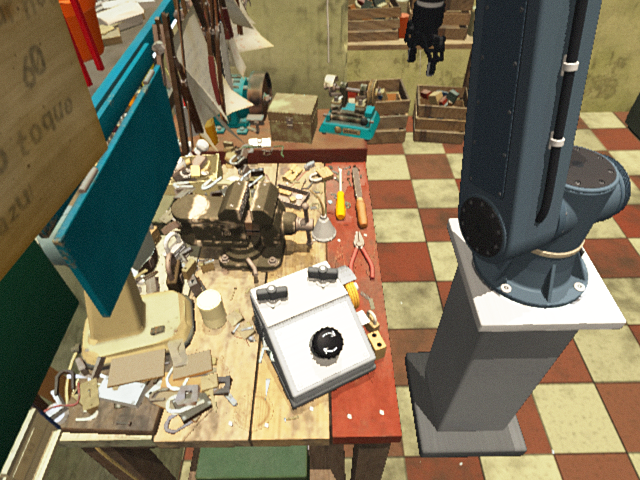

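View pics/top0.png

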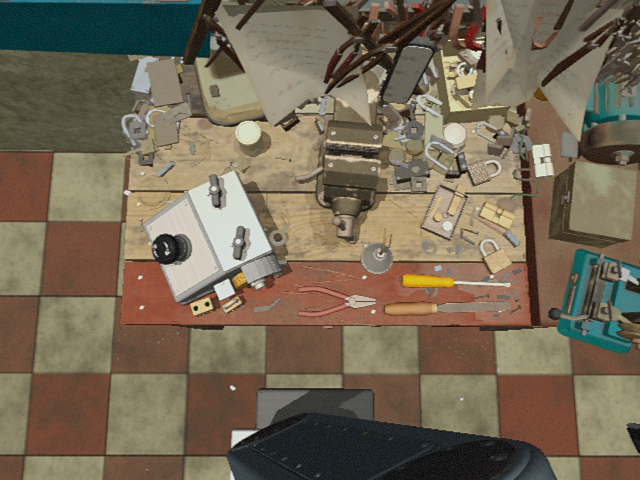

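The side view shows the machine at about (315,330), with the stop at (328,343) and the wings at (272,294) and (322,272). In the top view the stop is at (165,249), the wings at (215,189) and (239,243), and the padlock and brass body at (232,303) and (202,306). Next I'll triangulate these from segments.

```bash
python3 - <<'E'
from h import *
a=cv2.imread('pics/side0.png')[230:420,230:400]; b=cv2.imread('pics/top0.png')[160:320,120:300]
cv2.imwrite('pics/a1.png',cv2.resize(a,None,fx=3.1,fy=3.1,interpolation=cv2.INTER_CUBIC))
cv2.imwrite('pics/b1.png',cv2.resize(b,None,fx=3.5,fy=3.5,interpolation=cv2.INTER_CUBIC))
print('stop',tri((329,342),(164,247)))
print('L',tri((272,294),(215,190))); print('R',tri((322,274),(239,244)))
L=atz('top',(215,190),.146);Rr=atz('top',(239,244),.146);print(L,Rr,np.linalg.norm(L-Rr))
L=atz('side',(272,294),.146);Rr=atz('side',(322,274),.146);print(L,Rr,np.linalg.norm(L-Rr))
print(atz('top',(202,306),.04),atz('top',(232,303),.05))
E
```

```text
stop (array([0.46436154, 0.26895318, 0.12684556]), np.float64(0.005408383804825659))
L (array([0.56184193, 0.18191302, 0.14532729]), np.float64(0.0029062866239820666))
R (array([0.47069316, 0.13808772, 0.14407285]), np.float64(0.0018085162018092434))
[0.56315015 0.18166892 0.146     ] [0.4694467  0.13798105 0.146     ] 0.1033874603897625
[0.56028952 0.18287986 0.146     ] [0.47156043 0.13941403 0.146     ] 0.09880349443379872
[0.37259322 0.21595428 0.04      ] [0.37753526 0.15986816 0.05      ]
```

View pics/a1.png

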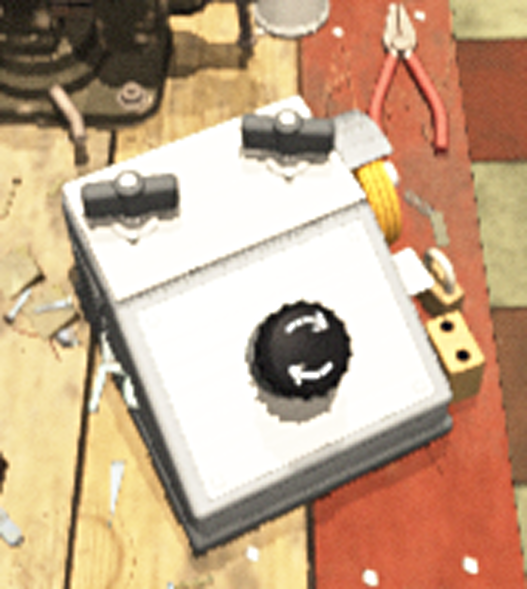

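View pics/b1.png

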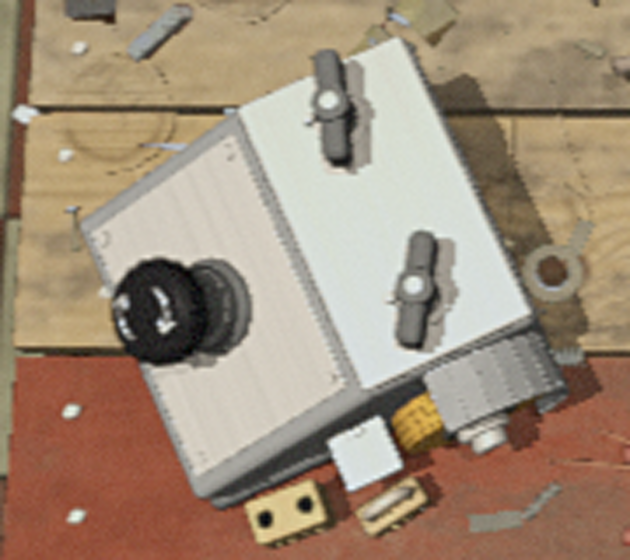

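```bash
cat > fit.py <<'E'
from h import *
from scipy.optimize import least_squares
T=lambda l:[(u/3.5+120-.35,v/3.5+160-.35) for u,v in l]
S=lambda l:[(u/3.1+230-.34,v/3.1+230-.34) for u,v in l]
# FL RL RR FR
ct=T([(240,112),(403,40),(530,318),(362,388)]); cs=S([(122,302),(65,187),(300,97),(365,200)])
loc=np.array([[-.045,.0795],[.045,.0795],[.045,-.0795],[-.045,-.0795]])
bt=T([(332,106),(415,290)]); bs=S([(131,197),(288,134)])
def W(p,l,z):
    c,s=np.cos(p[2]),np.sin(p[2]); l=np.atleast_2d(l)
    return np.c_[p[0]+c*l[:,0]-s*l[:,1],p[1]+s*l[:,0]+c*l[:,1],np.full(len(l),z)]
bl=np.array([[0,.05],[0,-.05]])
def res(p,parts=False):
    r=[proj('top',W(p,loc,.122))-ct+p[3:5],proj('side',W(p,loc,.122))-cs+p[5:7],proj('top',W(p,bl,.146))-bt+p[3:5],proj('side',W(p,bl,.146))-bs+p[5:7]]
    if parts:return r
    return np.concatenate([x.ravel() for x in r]+[p[3:]*2])
f=least_squares(res,[.517,.16,-1.13,0,0,0,0],loss='soft_l1')
print(f.x,np.degrees(f.x[2]))
for r in res(f.x,True):print(np.round(r,1))
E
python3 fit.py
python3 - <<'E'
from h import *
for c in ['side','top']:
    for n in ['stop_head','bolt_left_grip','bolt_right_grip']:
        for r in regions_of(n,c)[:2]:
            m=r['pixels'];ys,xs=np.nonzero(m)
            if len(xs)<5: continue
            print(c,n,round(r['p'],2),r['at'],len(xs),xs.min(),xs.max(),ys.min(),ys.max(),cv2.minAreaRect(np.c_[xs,ys].astype(np.float32)))
E
```

```text
[ 0.51553628  0.16008601 -1.13016744  0.05124873 -0.13548918  0.16008439
  0.11660737] -64.7538243641007
[[-1.1 -1.1]
 [-0.5 -1.2]
 [ 0.1 -0.3]
 [ 0.   1.7]]
[[-2.2 -0.2]
 [-1.1 -0.4]
 [ 0.1 -0.3]
 [ 0.9 -0.6]]
[[0.6 1.3]
 [0.4 0.8]]
[[0.  0.2]
 [0.3 0.9]]
side stop_head 0.95 [330.7, 340.9] 823 312 343 326 358 ((327.5, 342.0), (32.0, 31.0), 90.0)
side stop_head 0.62 [314.9, 328.9] 12447 250 375 261 408 ((316.7857666015625, 328.1776123046875), (128.45399475097656, 112.23590087890625), 65.2726821899414)
side bolt_left_grip 0.71 [273.8, 295.0] 527 255 288 285 304 ((271.5, 294.5), (19.0, 33.0), 90.0)
side bolt_right_grip 0.67 [319.9, 273.3] 412 308 337 266 284 ((322.5, 275.0), (18.0, 29.0), 90.0)
top stop_head 0.84 [164.3, 246.0] 684 152 178 233 264 ((165.0, 248.5), (31.0, 26.0), 90.0)
top bolt_left_grip 0.54 [214.4, 189.5] 317 208 221 174 207 ((214.35296630859375, 190.41177368164062), (33.46991729736328, 12.12678050994873), 75.96376037597656)
top bolt_right_grip 0.64 [239.3, 243.8] 316 233 245 226 259 ((239.0, 242.5), (33.0, 12.0), 90.0)
top bolt_right_grip 0.58 [162.9, 249.8] 705 152 178 233 264 ((165.0, 248.5), (31.0, 26.0), 90.0)
```

```bash
cat > fit2.py <<'E'
from h import *
from scipy.optimize import minimize
yaw=-1.13017; mx=np.array([np.cos(yaw),np.sin(yaw),0]); my=np.array([-np.sin(yaw),np.cos(yaw),0])
n=-mx*.5+np.array([0,0,np.sqrt(.75)]); e1=my; e2=np.cross(n,e1)
def outline(c,h):
    th=np.linspace(0,6.283,60); P=[]
    for z,r in [(-.006,.026),(.006,.026),(.013,.014)]:
        P+= [h+n*z+r*(np.cos(t)*e1+np.sin(t)*e2) for t in th]
    q=proj(c,P); return q.min(0),q.max(0)
def f(v):
    h=np.array([.5155,.16,.1205])-mx*v[0]+my*v[1]; e=[]
    for c,b in [('side',[312,326,343.5,358.5]),('top',[152,233,178.5,264.5])]:
        a,bb=outline(c,h); e+=list(a-b[:2])+list(bb-b[2:])
    return e,h
from scipy.optimize import least_squares
s=least_squares(lambda v:f(v)[0],[.12,0],loss='soft_l1'); print(s.x,np.round(f(s.x)[0],1),f(s.x)[1], n)
def g(v):
    return f([v[0],v[1]])[0]
E
python3 fit2.py
python3 - <<'E'
from h import *
# wing ends in top
a=np.array([(322,52),(343,163),(425,232),(409,347)])/3.5+[120,160]
P=[atz('top',p,.15) for p in a]; print(P)
for i in (0,2):
    d=P[i]-P[i+1]; print(np.degrees(np.arctan2(d[1],d[0])),np.linalg.norm(d),(P[i]+P[i+1])/2)
E
```

```text
[ 0.11848175 -0.00064527] [-0.5  0.4 -0.1  0.3 -0.3  0.9  1.5  0. ] [0.46438318 0.26688972 0.1205    ] [-0.21325303  0.45224235  0.8660254 ]
[array([0.58885262, 0.18707583, 0.15      ]), array([0.53300964, 0.17484161, 0.15      ]), array([0.49906116, 0.13424191, 0.15      ]), array([0.44310211, 0.14031005, 0.15      ])]
12.357268942061129 0.05716742742814675 [0.56093113 0.18095872 0.15      ]
-6.188912137426255 0.05628710150717048 [0.47108164 0.13727598 0.15      ]
```

```bash
cat > plan.py <<'E'
from h import *
yaw=-1.13017; mx=np.array([np.cos(yaw),np.sin(yaw),0]); my=np.array([-np.sin(yaw),np.cos(yaw),0])
n=-mx*.5+np.array([0,0,np.sqrt(.75)]); H=np.array([.4644,.2669,.1205])
BL=np.array([.5608,.1813,.146]); BR=np.array([.4705,.1385,.146])
def tilt(rel): # tool z=-n, tool y = my rotated by rel deg about n (ccw)
    y=R.from_rotvec(n*np.radians(rel)).apply(my); z=-n; return R.from_matrix(np.c_[np.cross(y,z),y,z])
def down(psi):
    p=np.radians(psi); y=np.array([np.cos(p),np.sin(p),0]); z=np.array([0,0,-1.]); return R.from_matrix(np.c_[np.cross(y,z),y,z])
def cur():
    s=observe(); return s['tool_pos'].copy(),R.from_rotvec(s['orientation'])
def plan(wps,start=None):
    p,r=start or cur(); out=[]
    for P,Q,N,g in wps:
        P=np.array(P,float); tot=(r.inv()*Q).magnitude()
        need=max(np.linalg.norm(P-p)/.06,np.degrees(tot)/10.5); N=max(N,int(np.ceil(need)))
        for i in range(N):
            k=1/(N-i)
            d=np.round(r.inv().apply((P-p)*k)*2000)/2000
            w=np.round((r.inv()*Q).as_rotvec(degrees=True)*k,1)
            p=p+r.apply(d); r=r*R.from_rotvec(w,degrees=True)
            out.append(list(d)+list(w)+[g])
    for i in range(0,len(out),8):
        print(i,'[\n'+',\n'.join(','.join(f'{v:.4g}' for v in o) for o in out[i:i+8])+']')
    print('end',p,np.round(r.as_matrix()[:,1:],2).tolist())
def st():
    s=observe(); print('t',s['time'],'p',s['tool_pos'].round(4),'q',s['q'].round(2),'F',s['contact_force'].round(1),'op',round(s['opening'],4))
E
python3 - <<'E'
from plan import *
plan([([.40,-.22,.31],down(-30),1,0.0),(H+n*.10,tilt(0),1,0.0)])
E
```

```text
0 [
0.0475,-0.028,-0.013,-0,-0,-6.2,0,
0.05,-0.0225,-0.013,-0,-0,-6.2,0,
0.052,-0.017,-0.013,-0,-0,-6.2,0,
0.0535,-0.0115,-0.013,-0,-0,-6.2,0,
0.0545,-0.0055,-0.0135,-0,-0,-6.2,0,
0.055,0.0005,-0.013,-0,-0,-6.2,0,
0.048,-0.023,0.0105,-1.4,-2.8,-5.4,0,
0.0505,-0.0185,0.0075,-1.5,-2.8,-5.4,0]
8 [
0.0525,-0.0135,0.0045,-1.4,-2.8,-5.4,0,
0.0535,-0.009,0.0015,-1.5,-2.8,-5.4,0,
0.0545,-0.0035,-0.0015,-1.5,-2.7,-5.4,0,
0.054,0.0015,-0.004,-1.4,-2.7,-5.4,0,
0.0535,0.0065,-0.0065,-1.4,-2.8,-5.4,0,
0.0525,0.012,-0.0085,-1.5,-2.7,-5.4,0,
0.0505,0.017,-0.0105,-1.4,-2.8,-5.4,0,
0.048,0.022,-0.013,-1.5,-2.7,-5.3,0]
end [0.44308499 0.31205587 0.20732307] [[0.9, 0.21], [0.43, -0.45], [0.0, -0.87]]
```

{"op": "move_arm", "data": {
  "plan": [0.0475,-0.028,-0.013,0,0,-6.2,0,0.05,-0.0225,-0.013,0,0,-6.2,0,0.052,-0.017,-0.013,0,0,-6.2,0,0.0535,-0.0115,-0.013,0,0,-6.2,0,0.0545,-0.0055,-0.0135,0,0,-6.2,0,0.055,0.0005,-0.013,0,0,-6.2,0],
  "squeeze": 40
}}

```text
time: 2.15
tool_pos: [0.4008, -0.2184, 0.3105]
orientation: [2.718, 1.575, 0.001]
contact_force: [0.1, -0.4, -0.3]
opening: -0.0
```

```bash
python3 - <<'E'
from plan import *
st(); p,r=cur(); print(r.as_matrix()[:,1])
plan([(H+n*.08,tilt(0),1,0.0)])
E
```

```text
t 2.15 p [ 0.4008 -0.2184  0.3105] q [-0.5   0.1   0.02  1.49  0.    1.59] F [ 0.1 -0.4 -0.3] op -0.0
[ 8.67632581e-01 -4.97205420e-01  6.89059500e-04]
0 [
0.053,-0.0245,0.0135,-1.6,-3.1,-6,0,
0.0555,-0.019,0.01,-1.6,-3.1,-6,0,
0.058,-0.013,0.0065,-1.6,-3.1,-6,0,
0.059,-0.007,0.003,-1.6,-3.1,-6,0,
0.0595,-0.001,-0.0005,-1.6,-3,-6,0,
0.0595,0.005,-0.0035,-1.6,-3.1,-5.9,0,
0.0585,0.0115,-0.0065,-1.6,-3,-6,0,
0.056,0.0175,-0.0095,-1.6,-3.1,-5.9,0]
8 [
0.0535,0.024,-0.0115,-1.6,-3,-6,0]
end [0.44750099 0.30294862 0.18975855] [[0.9, 0.21], [0.43, -0.45], [-0.0, -0.87]]
```

{"op": "move_arm", "data": {
  "plan": [0.053,-0.0245,0.0135,-1.6,-3.1,-6,0,0.0555,-0.019,0.01,-1.6,-3.1,-6,0,0.058,-0.013,0.0065,-1.6,-3.1,-6,0,0.059,-0.007,0.003,-1.6,-3.1,-6,0,0.0595,-0.001,-0.0005,-1.6,-3,-6,0,0.0595,0.005,-0.0035,-1.6,-3.1,-5.9,0,0.0585,0.0115,-0.0065,-1.6,-3,-6,0,0.056,0.0175,-0.0095,-1.6,-3.1,-5.9,0]
}}

```text
time: 3.15
tool_pos: [0.4426, 0.2457, 0.2023]
orientation: [1.582, 2.216, -0.35]
contact_force: [0.6, 0.3, 0.2]
opening: 0.0002
```

```bash
python3 - <<'E'
from plan import *
st(); p,r=cur(); print(r.as_matrix()[:,1])
plan([(H+n*.05,tilt(0),1,0.0),(H+n*.018,tilt(0),2,0.0)])
E
```

```text
t 3.15 p [0.4426 0.2457 0.2023] q [ 0.77  0.34 -0.04  1.38 -0.44  2.05] F [0.6 0.3 0.2] op 0.0002
[0.94357878 0.33018892 0.02518657]
0 [
0.0515,0.024,0.018,-1.6,-3,-5.9,0,
-0,-0,0.016,0,0,-0,0,
-0,-0,0.016,0,0,-0,0]
end [0.46056166 0.27506704 0.1358261 ] [[0.9, 0.21], [0.43, -0.45], [0.0, -0.87]]
```

{"op": "move_arm", "data": {
  "plan": [0.0515,0.024,0.018,-1.6,-3,-5.9,0,0,0,0.016,0,0,0,0,0,0,0.016,0,0,0,0,0,0,0,0,0,0,0]
}}

```text
time: 3.65
tool_pos: [0.4602, 0.2722, 0.1352]
orientation: [1.437, 2.256, -0.387]
contact_force: [0.6, -0.0, 0.8]
opening: 0.0002
```

```bash
python3 - <<'E'
from plan import *
st(); p,r=cur(); d=p-H; print('along n',d@n,'perp',d@my, d@np.cross(n,my), r.as_matrix()[:,2]@n)
for c in ['side','top']:
    im=snap(c,c+'1'); im=im[200:400,200:420] if c=='side' else im[160:320,100:300]
    cv2.imwrite(f'pics/{c}1c.png',cv2.resize(im[:,:,::-1],None,fx=3,fy=3))
E
```

```text
t 3.65 p [0.4602 0.2722 0.1352] q [ 0.8   0.44 -0.08  1.25 -0.48  1.99] F [ 0.6 -0.   0.8] op 0.0002
along n 0.01605504007515782 perp -0.0015089712692923651 -0.0016528701638221354 -0.9999930987968808
```

View pics/side1c.png

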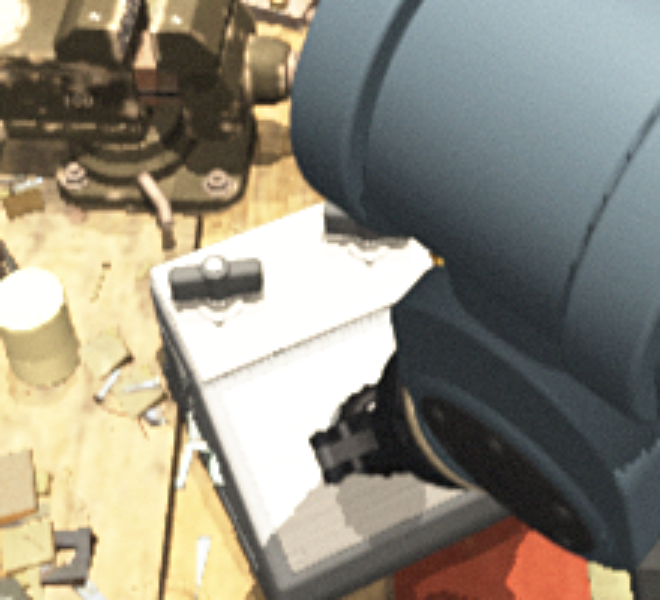

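View pics/top1c.png

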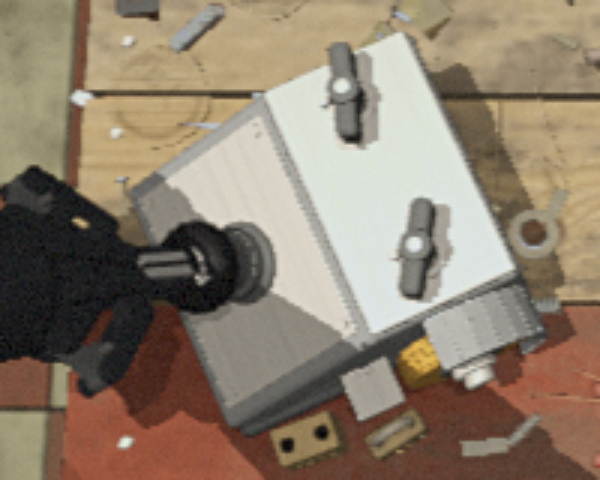

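The closed fingertips stand centred over the crown at top-crop (205,265), and nothing else is close to them. I'm pushing now.

{"op": "move_arm", "data": {
  "plan": [0,0,0.007,0,0,0,0,0,0,0.006,0,0,0,0,0,0,0.002,0,0,0,0,0,0,0,0,0,0,0]
}}

```text
time: 4.25
tool_pos: [0.4643, 0.2663, 0.1236]
orientation: [1.438, 2.255, -0.382]
contact_force: [1.4, 2.5, 3.4]
opening: -0.0002
```

```bash
python3 - <<'E'
from plan import *
st(); p,r=cur(); d=p-H; print('along n',d@n,'Fn',observe()['contact_force']@n)
E
```

```text
t 4.25 p [0.4643 0.2663 0.1236] q [ 0.79  0.44 -0.11  1.21 -0.49  1.98] F [1.4 2.5 3.4] op -0.0002
along n 0.0024402402614621516 Fn 3.7548088237261
```

{"op": "move_arm", "data": {
  "plan": [0,0,0.003,0,0,0,0,0,0,0,0,0,0,0]
}}

```text
time: 4.5
tool_pos: [0.4649, 0.2652, 0.1212]
orientation: [1.437, 2.256, -0.381]
contact_force: [0.4, 3.5, 7.1]
opening: -0.0002
```

```bash
python3 - <<'E'
from plan import *
st(); p,r=cur(); d=p-H; print('along n',d@n,'Fn',observe()['contact_force']@n)
E
```

```text
t 4.5 p [0.4649 0.2652 0.1212] q [ 0.79  0.44 -0.12  1.21 -0.49  1.97] F [0.4 3.5 7.1] op -0.0002
along n -0.00027262742521466773 Fn 7.608286932594683
```

{"op": "move_arm", "data": {
  "plan": [0,0,0.003,0,0,0,0,0,0,0,0,0,0,0]
}}

```text
time: 4.75
tool_pos: [0.4656, 0.2654, 0.1209]
orientation: [1.437, 2.257, -0.376]
contact_force: [-9.9, 11.8, 29.8]
opening: -0.0004
```

```bash
python3 - <<'E'
from plan import *
st(); p,r=cur(); d=p-H; print('along n',d@n,'Fn',observe()['contact_force']@n)
E
```

```text
t 4.75 p [0.4656 0.2654 0.1209] q [ 0.79  0.44 -0.12  1.2  -0.49  1.97] F [-9.9 11.8 29.8] op -0.0004
along n -0.0005865907292217373 Fn 33.28650662553663
```

It has bottomed out at 33 N. I'll retract along the axis and look.

{"op": "move_arm", "data": {
  "plan": [0,0,-0.015,0,0,0,0,0,0,-0.03,0,0,0,0,0,0,-0.04,0,0,0,0.03,0,0,0,0,0,0,0.03]
}}

```text
time: 5.25
tool_pos: [0.4474, 0.3032, 0.1933]
orientation: [1.437, 2.256, -0.379]
contact_force: [-0.7, 0.8, -0.7]
opening: 0.03
```

```bash
python3 - <<'E'
from plan import *
st(); p,r=cur(); d=p-H; print('along n',d@n,'Fn',observe()['contact_force']@n)
im=snap('top','top2')
for k in ['top','side']:
  for b in regions_of('stop_head',k)[:1]:
    ys,xs=np.nonzero(b['pixels']); print(k,b['p'],xs.min(),xs.max(),ys.min(),ys.max())
cv2.imwrite(f'pics/top2c.png',cv2.resize(im[160:320,100:300,::-1],None,fx=3,fy=3))
import fit2
for k in (0,.01): print(k,fit2.outline('top',H-n*k))
E
```

```text
t 5.25 p [0.4474 0.3032 0.1933] q [ 0.86  0.43  0.05  1.42 -0.47  2.05] F [-0.7  0.8 -0.7] op 0.03
along n 0.08308677939063457 Fn -0.12219355559686923
top 0.72 155 182 232 264
side 0.42 313 331 328 357
[ 0.11848175 -0.00064527] [-0.5  0.4 -0.1  0.3 -0.3  0.9  1.5  0. ] [0.46438318 0.26688972 0.1205    ] [-0.21325303  0.45224235  0.8660254 ]
0 (array([151.72968617, 233.93464665]), array([179.97785882, 264.50380717]))
0.01 (array([155.75340058, 233.70531432]), array([183.79247864, 263.99229646]))
```

View pics/top2c.png

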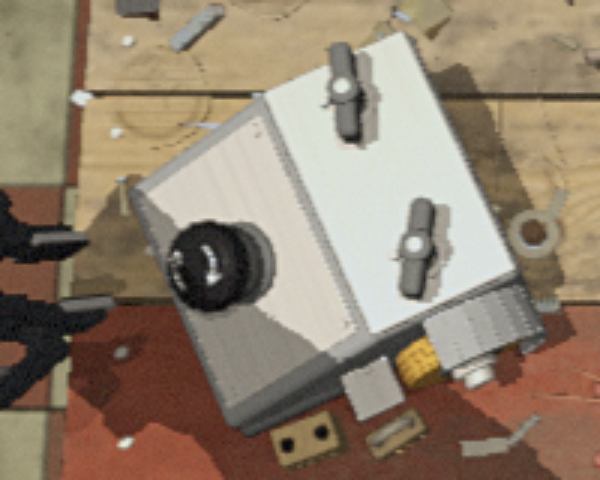

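It is latched: the head shifted 3–4 px in the top view, which matches the 10 mm prediction. The left bolt is next.

```bash
python3 - <<'E'
from plan import *
plan([(BL+[0,0,.075],down(102.4),1,0.04),(BL+[0,0,.03],down(102.4),1,0.04)])
E
```

```text
0 [
-0.019,0.0065,0.0065,-2.5,3.1,-9.4,0.04,
-0.02,0.003,0.0055,-2.5,3.2,-9.4,0.04,
-0.0205,-0.0005,0.0045,-2.5,3.1,-9.5,0.04,
-0.0205,-0.004,0.0035,-2.6,3.1,-9.4,0.04,
-0.0195,-0.0075,0.002,-2.5,3.2,-9.4,0.04,
-0.018,-0.0105,0.0005,-2.6,3.1,-9.5,0.04,
-0.0165,-0.0135,-0.0005,-2.5,3.2,-9.5,0.04,
-0.0135,-0.0155,-0.0025,-2.6,3.1,-9.4,0.04]
8 [
-0,0,0.045,0,0,-0,0.04]
end [0.56075508 0.18127628 0.17605135] [[-0.21, 0.0], [0.98, 0.0], [0.0, -1.0]]
```

{"op": "move_arm", "data": {
  "plan": [-0.019,0.0065,0.0065,-2.5,3.1,-9.4,0.04,-0.02,0.003,0.0055,-2.5,3.2,-9.4,0.04,-0.0205,-0.0005,0.0045,-2.5,3.1,-9.5,0.04,-0.0205,-0.004,0.0035,-2.6,3.1,-9.4,0.04,-0.0195,-0.0075,0.002,-2.5,3.2,-9.4,0.04,-0.018,-0.0105,0.0005,-2.6,3.1,-9.5,0.04,-0.0165,-0.0135,-0.0005,-2.5,3.2,-9.5,0.04,-0.0135,-0.0155,-0.0025,-2.6,3.1,-9.4,0.04]
}}

```text
time: 6.4
tool_pos: [0.5608, 0.1803, 0.2211]
orientation: [0.346, -3.121, -0.004]
contact_force: [-0.2, 0.5, -0.7]
opening: 0.04
```

```bash
python3 - <<'E'
from plan import *
st(); p,r=cur(); print(r.as_matrix()[:,1])
plan([(BL+[0,0,.03],down(102.4),2,0.04),(BL+[0,0,-.009],down(102.4),2,0.04)])
E
```

```text
t 6.4 p [0.5608 0.1803 0.2211] q [0.31 0.35 0.12 1.34 0.   0.09] F [-0.2  0.5 -0.7] op 0.04
[-0.21908198  0.97570208  0.00292317]
0 [
-0,0.0005,0.0225,0.1,-0,0.1,0.04,
-0.0005,0.0005,0.0225,0.1,-0.1,0.2,0.04,
0,-0,0.0195,-0,0,-0,0.04,
0.0005,-0,0.0195,-0,0,-0,0.04]
end [0.56054001 0.181366   0.13709062] [[-0.21, 0.0], [0.98, -0.0], [-0.0, -1.0]]
```

{"op": "move_arm", "data": {
  "plan": [0,0.0005,0.0225,0.1,0,0.1,0.04,0,0.0005,0.0225,0.1,0,0.2,0.04,0,0,0.01,0,0,0,0.04,0,0,0,0,0,0,0.04]
}}

```text
time: 6.9
tool_pos: [0.5602, 0.1824, 0.1659]
orientation: [-0.331, 3.124, -0.004]
contact_force: [0.4, 0.5, -0.1]
opening: 0.04
```

```bash
python3 - <<'E'
from plan import *
st()
for c in ['side','top']:
    im=snap(c,c+'3'); im=im[200:400,200:420] if c=='side' else im[140:300,120:320]
    cv2.imwrite(f'pics/{c}3c.png',cv2.resize(im[:,:,::-1],None,fx=3,fy=3))
E
```

```text
t 6.9 p [0.5602 0.1824 0.1659] q [ 0.32  0.38  0.02  1.21 -0.    0.1 ] F [ 0.4  0.5 -0.1] op 0.04
```

View pics/side3c.png

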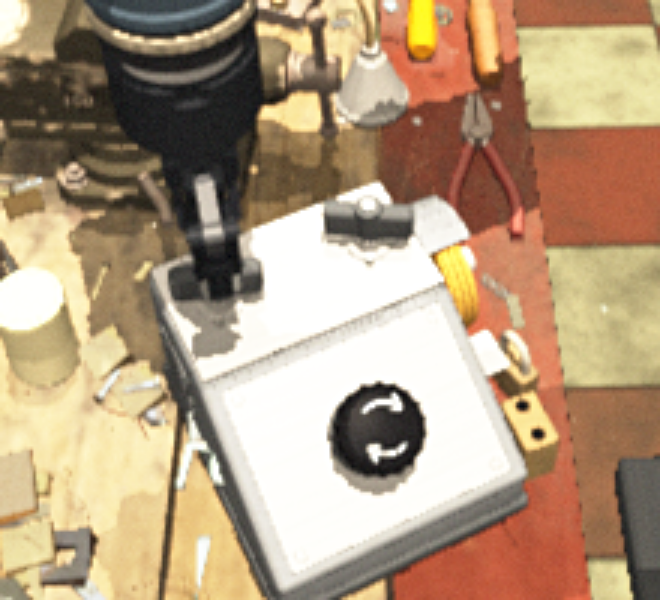

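View pics/top3c.png

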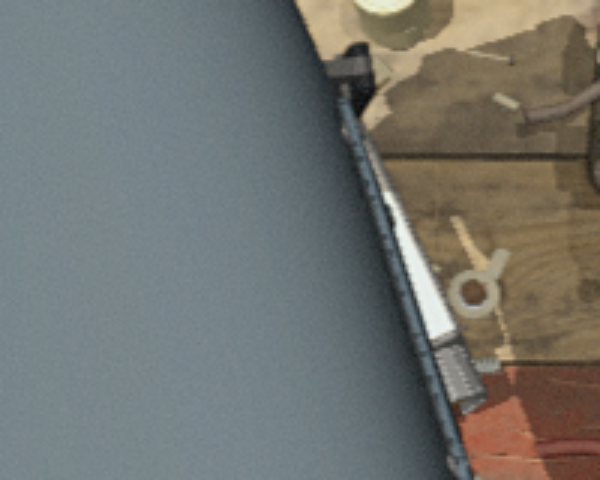

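In the side crop the jaws sit across the left wing at (215,275). I'll descend and grip.

{"op": "move_arm", "data": {
  "plan": [0,-0.001,0.015,0,0,0,0.04,0,0,0.014,0,0,0,0.04,0,0,0,0,0,0,0.02,0,0,0,0,0,0,0.005,0,0,0,0,0,0,0.005],
  "squeeze": 60
}}

```text
time: 7.62
tool_pos: [0.5609, 0.1807, 0.1374]
orientation: [-0.33, 3.123, -0.007]
contact_force: [1.2, -4.5, -5.5]
opening: 0.0115
```

```bash
python3 - <<'E'
from plan import *
st()
E
```

```text
t 7.625 p [0.5609 0.1807 0.1374] q [ 0.31  0.39 -0.04  1.14 -0.    0.1 ] F [ 1.2 -4.5 -5.5] op 0.0115
```

{"op": "move_arm", "data": {
  "plan": [0,0,0,0,0,10,0.005,0,0,0,0,0,10,0.005,0,0,0,0,0,10,0.005,0,0,0,0,0,10,0.005,0,0,0,0,0,10,0.005,0,0,0,0,0,10,0.005,0,0,0,0,0,10,0.005,0,0,0,0,0,0,0.005]
}}

```text
time: 8.62
tool_pos: [0.5612, 0.1814, 0.1374]
orientation: [1.518, 2.747, -0.002]
contact_force: [3.6, -2.3, -8.0]
opening: 0.0119
```

```bash
python3 - <<'E'
from plan import *
st(); p,r=cur(); y=r.as_matrix()[:,1]; print(np.degrees(np.arctan2(y[1],y[0])), observe()['ft_torque'].round(2))
E
```

```text
t 8.625 p [0.5612 0.1814 0.1374] q [ 0.31  0.39 -0.04  1.14 -0.    1.32] F [ 3.6 -2.3 -8. ] op 0.0119
32.15169709018285 [-0.41 -0.56 -0.06]
```

Another 9°, going about 2° past nominal, while watching the torque.

{"op": "move_arm", "data": {
  "plan": [0,0,0,0,0,5,0.005,0,0,0,0,0,4,0.005,0,0,0,0,0,0,0.005]
}}

```text
time: 9.0
tool_pos: [0.5613, 0.1815, 0.1375]
orientation: [1.723, 2.623, -0.002]
contact_force: [3.7, -3.0, -10.1]
opening: 0.0117
```

```bash
python3 - <<'E'
from plan import *
st(); p,r=cur(); y=r.as_matrix()[:,1]; print(np.degrees(np.arctan2(y[1],y[0])), observe()['ft_torque'].round(2))
E
```

```text
t 9.0 p [0.5613 0.1815 0.1375] q [ 0.31  0.39 -0.04  1.14 -0.    1.48] F [  3.7  -3.  -10.1] op 0.0117
23.40133358448274 [-0.7  -0.84  1.26]
```

The torque rose to 1.26 Nm, so it's on the end stop. I'll open and lift, then plan the right bolt.

{"op": "move_arm", "data": {
  "plan": [0,0,0,0,0,-2,0.035,0,0,0,0,0,0,0.035,0,0,-0.03,0,0,0,0.035,0,0,-0.03,0,0,0,0.04]
}}

```text
time: 9.5
tool_pos: [0.5609, 0.1821, 0.1991]
orientation: [1.683, 2.65, 0.0]
contact_force: [0.2, -0.4, 0.7]
opening: 0.0397
```

```bash
python3 - <<'E'
from plan import *
st()
snap('side','side4')
plan([(BR+[0,0,.055],down(83.8),1,0.04),(BR+[0,0,.02],down(83.8),1,.04)])
E
```

```text
t 9.5 p [0.5609 0.1821 0.1991] q [ 0.32  0.36  0.08  1.29 -0.    1.45] F [ 0.2 -0.4  0.7] op 0.0397
0 [
-0,-0.017,0.0005,0,0.1,-9.8,0.04,
0.0025,-0.017,0,0.1,0.1,-9.8,0.04,
0.0055,-0.016,0.0005,0.1,0,-9.8,0.04,
0.008,-0.015,0.0005,0,0.1,-9.7,0.04,
0.0105,-0.013,0,0.1,0,-9.8,0.04,
0.013,-0.011,0.0005,0,0.1,-9.7,0.04,
0,-0,0.035,0,-0,-0,0.04]
end [0.47055334 0.13861783 0.16595431] [[0.11, -0.0], [0.99, 0.0], [0.0, -1.0]]
```

{"op": "move_arm", "data": {
  "plan": [0,-0.017,0.0005,0,0.1,-9.8,0.04,0.0025,-0.017,0,0.1,0.1,-9.8,0.04,0.0055,-0.016,0.0005,0.1,0,-9.8,0.04,0.008,-0.015,0.0005,0,0.1,-9.7,0.04,0.0105,-0.013,0,0.1,0,-9.8,0.04,0.013,-0.011,0.0005,0,0.1,-9.7,0.04,0,0,0.02,0,0,0,0.04,0,0,0.01,0,0,0,0.04]
}}

```text
time: 10.55
tool_pos: [0.4687, 0.138, 0.1659]
orientation: [-0.172, -3.131, 0.003]
contact_force: [-1.2, -0.3, -0.1]
opening: 0.0399
```

```bash
python3 - <<'E'
from plan import *
st(); p,r=cur(); y=r.as_matrix()[:,1]; print(np.degrees(np.arctan2(y[1],y[0])))
c='side'
im=snap(c,c+'5'); im=im[200:400,200:420]
cv2.imwrite(f'pics/{c}5c.png',cv2.resize(im[:,:,::-1],None,fx=3,fy=3))
plan([(BR+[0,0,-.009],down(83.8),1,.04)])
E
```

```text
t 10.55 p [0.4687 0.138  0.1659] q [ 0.29  0.21 -0.22  1.14  0.    0.4 ] F [-1.2 -0.3 -0.1] op 0.0399
83.72459770439306
0 [
-0.002,0.001,0.028,-0.2,-0.4,-0.1,0.04]
end [0.47026269 0.13860596 0.13680508] [[0.11, 0.0], [0.99, 0.0], [0.0, -1.0]]
```

View pics/side5c.png

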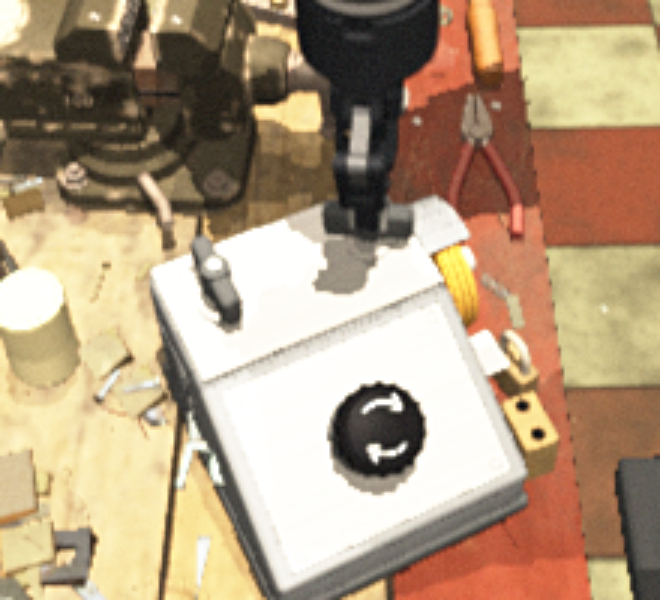

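The left wing at (215,280) now lies along the machine's x, and the jaws straddle the right wing at (368,218).

{"op": "move_arm", "data": {
  "plan": [-0.001,0.001,0.015,0,0,0,0.04,-0.001,0,0.013,0,0,0,0.04,0,0,0,0,0,0,0.02,0,0,0,0,0,0,0.005,0,0,0,0,0,0,0.005],
  "squeeze": 60
}}

```text
time: 11.22
tool_pos: [0.4705, 0.1376, 0.1379]
orientation: [-0.173, -3.13, 0.007]
contact_force: [-0.0, -5.8, -4.3]
opening: 0.0113
```

{"op": "move_arm", "data": {
  "plan": [0,0,0,0,0,10,0.005,0,0,0,0,0,10,0.005,0,0,0,0,0,10,0.005,0,0,0,0,0,10,0.005,0,0,0,0,0,10,0.005,0,0,0,0,0,6,0.005,0,0,0,0,0,0,0.005]
}}

```text
time: 12.1
tool_pos: [0.4712, 0.1384, 0.1379]
orientation: [-1.623, -2.686, 0.008]
contact_force: [2.6, -3.6, -8.1]
opening: 0.0115
```

```bash
python3 - <<'E'
from plan import *
st(); p,r=cur(); y=r.as_matrix()[:,1]; print(np.degrees(np.arctan2(y[1],y[0])), observe()['ft_torque'].round(2))
E
```

```text
t 12.1 p [0.4712 0.1384 0.1379] q [ 0.29  0.24 -0.26  1.08 -0.    1.37] F [ 2.6 -3.6 -8.1] op 0.0115
27.72492975189678 [-0.3  -0.8  -0.01]
```

{"op": "move_arm", "data": {
  "plan": [0,0,0,0,0,3,0.005,0,0,0,0,0,2,0.005,0,0,0,0,0,0,0.005]
}}

```text
time: 12.48
tool_pos: [0.4712, 0.1383, 0.138]
orientation: [-1.735, -2.615, 0.009]
contact_force: [3.2, -3.4, -7.6]
opening: 0.0119
```

```bash
python3 - <<'E'
from plan import *
st(); p,r=cur(); y=r.as_matrix()[:,1]; print(np.degrees(np.arctan2(y[1],y[0])), observe()['ft_torque'].round(2))
E
```

```text
t 12.475 p [0.4712 0.1383 0.138 ] q [ 0.29  0.24 -0.26  1.08 -0.    1.46] F [ 3.2 -3.4 -7.6] op 0.0119
22.87068310404206 [-0.82 -0.91  1.58]
```

{"op": "move_arm", "data": {
  "plan": [0,0,0,0,0,-2,0.035,0,0,0,0,0,0,0.035,0,0,-0.03,0,0,0,0.035,0,0,-0.05,0,0,0,0.05]
}}

```text
time: 12.98
tool_pos: [0.4704, 0.1387, 0.2182]
orientation: [-1.691, -2.64, 0.01]
contact_force: [0.8, 1.1, -1.0]
opening: 0.0502
```

```bash
python3 - <<'E'
from plan import *
st()
for c in ['side','top']:
    im=snap(c,c+'6'); im=im[200:400,200:420] if c=='side' else im[140:300,120:320]
    cv2.imwrite(f'pics/{c}6c.png',cv2.resize(im[:,:,::-1],None,fx=3,fy=3))
plan([(H+n*.07,tilt(28),1,0.08),(H+n*.03,tilt(28),1,0.08)])
E
```

```text
t 12.975 p [0.4704 0.1387 0.2182] q [ 0.29  0.19 -0.11  1.28  0.    1.43] F [ 0.8  1.1 -1. ] op 0.0502
0 [
0.0385,0.011,0.0105,1.8,-7.4,-7,0.08,
0.038,0.016,0.005,1.8,-7.3,-7,0.08,
0.036,0.0205,-0,1.9,-7.4,-7,0.08,
0.033,0.025,-0.0055,1.8,-7.3,-6.9,0.08,
-0,0,0.04,0,-0,-0,0.08]
end [0.45785061 0.28045492 0.14652312] [[0.63, 0.21], [0.74, -0.45], [-0.23, -0.87]]
```

View pics/side6c.png

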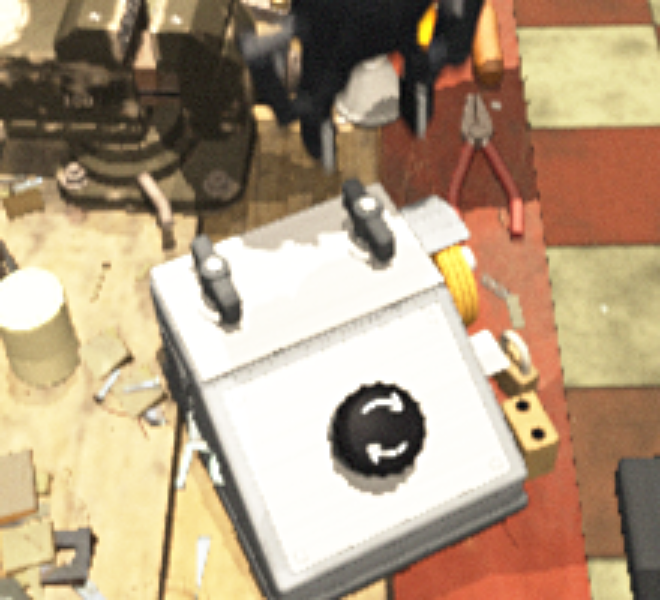

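Both wings at (215,280) and (370,220) now lie along the machine's x, and the stop is still down. I'm going to the head.

{"op": "move_arm", "data": {
  "plan": [0.0385,0.011,0.0105,1.8,-7.4,-7,0.08,0.038,0.016,0.005,1.8,-7.3,-7,0.08,0.036,0.0205,0,1.9,-7.4,-7,0.08,0.033,0.025,-0.0055,1.8,-7.3,-6.9,0.08,0,0,0.03,0,0,0,0.08,0,0,0,0,0,0,0.08]
}}

```text
time: 13.82
tool_pos: [0.4517, 0.2837, 0.1482]
orientation: [0.858, 2.6, -0.542]
contact_force: [-0.2, -0.3, 1.0]
opening: 0.0801
```

```bash
cat > rel.py <<'E'
from plan import *
def rel():
    st(); p,r=cur(); d=p-H; M=r.as_matrix(); y=M[:,1]
    print('n',d@n,'my',d@my,'e2',d@np.cross(n,my),'rel',np.degrees(np.arctan2(y@np.cross(n,my),y@my)),'axis',M[:,2]@-n,'T',observe()['ft_torque']@n)
E
python3 - <<'E'
from rel import *
rel()
for c in ['side','top']:
    im=snap(c,c+'7'); im=im[200:400,200:420] if c=='side' else im[160:320,70:270]
    cv2.imwrite(f'pics/{c}7c.png',cv2.resize(im[:,:,::-1],None,fx=3,fy=3))
plan([(H+n*.01,tilt(28),1,0.08),(H-n*.028,tilt(28),2,0.08)])
E
```

```text
t 13.825 p [0.4517 0.2837 0.1482] q [ 0.83  0.44 -0.05  1.31 -0.48  1.52] F [-0.2 -0.3  1. ] op 0.0801
n 0.03434120187237056 my -0.004268935073082087 e2 0.004002215513686489 rel 28.37878029757226 axis 0.9999529839343476 T -0.014364970237917692
0 [
-0.0035,0.002,0.026,-0.3,-0.3,0.1,0.08,
0,-0,0.019,-0,0,0,0.08,
0,-0,0.019,-0,0,0,0.08]
end [0.47050207 0.25441601 0.09624251] [[0.62, 0.21], [0.74, -0.45], [-0.24, -0.87]]
```

View pics/side7c.png

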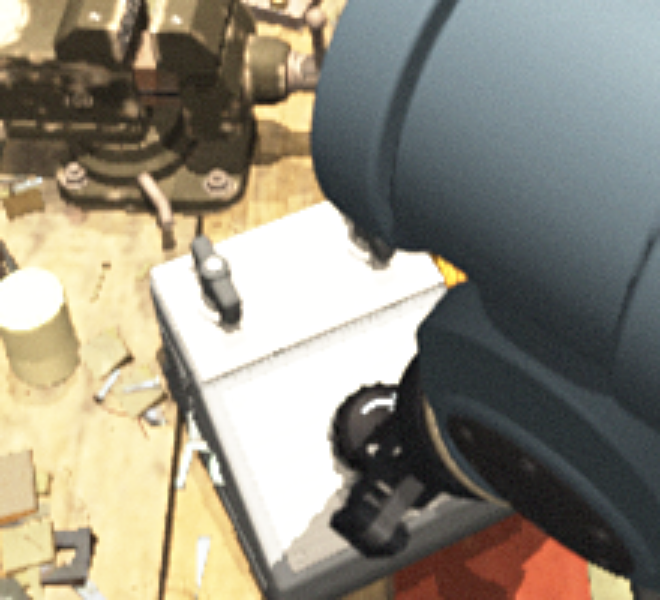

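View pics/top7c.png

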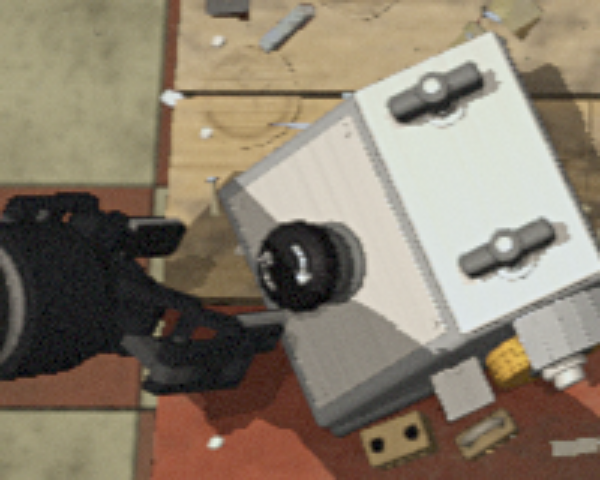

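{"op": "move_arm", "data": {
  "plan": [-0.0055,0.0015,0.012,-0.3,-0.3,0.1,0.08,0,0,0,0,0,0,0.08]
}}

```text
time: 14.18
tool_pos: [0.4613, 0.2757, 0.1419]
orientation: [0.862, 2.591, -0.531]
contact_force: [-0.2, -0.4, 0.8]
opening: 0.0799
```

```bash
python3 - <<'E'
from rel import *
rel()
plan([(H-n*.028,tilt(28),3,0.08)])
E
```

```text
t 14.175 p [0.4613 0.2757 0.1419] q [ 0.81  0.44 -0.07  1.27 -0.49  1.5 ] F [-0.2 -0.4  0.8] op 0.0799
n 0.023183038934670733 my 0.0009147683274542565 e2 -0.002651122555608074 rel 27.97250571388628 axis 0.9999996431623736 T 0.027373614307279404
0 [
0.001,0,0.017,-0,0,-0,0.08,
0.001,0,0.017,-0,0,-0,0.08,
0.001,0.0005,0.017,-0,0,-0,0.08]
end [0.47020631 0.25444256 0.09631236] [[0.63, 0.21], [0.74, -0.45], [-0.24, -0.87]]
```

{"op": "move_arm", "data": {
  "plan": [0.001,0,0.017,0,0,0,0.08,0.001,0,0.017,0,0,0,0.08,0,0,0.011,0,0,0,0.08,0,0,0,0,0,0,0.08]
}}

```text
time: 14.68
tool_pos: [0.4687, 0.2568, 0.1016]
orientation: [0.86, 2.592, -0.532]
contact_force: [-0.7, -0.5, 1.0]
opening: 0.0798
```

```bash
python3 - <<'E'
from rel import *
rel()
for c in ['side','top']:
    im=snap(c,c+'8'); im=im[200:400,200:420] if c=='side' else im[160:320,70:270]
    cv2.imwrite(f'pics/{c}8c.png',cv2.resize(im[:,:,::-1],None,fx=3,fy=3))
E
```

```text
t 14.675 p [0.4687 0.2568 0.1016] q [ 0.78  0.46 -0.15  1.15 -0.49  1.46] F [-0.7 -0.5  1. ] op 0.0798
n -0.021856848164253567 my -0.0004065494014848728 e2 -3.3499552817627815e-05 rel 28.07299008599369 axis 0.999998689658487 T -0.015901489388312772
```

View pics/top8c.png

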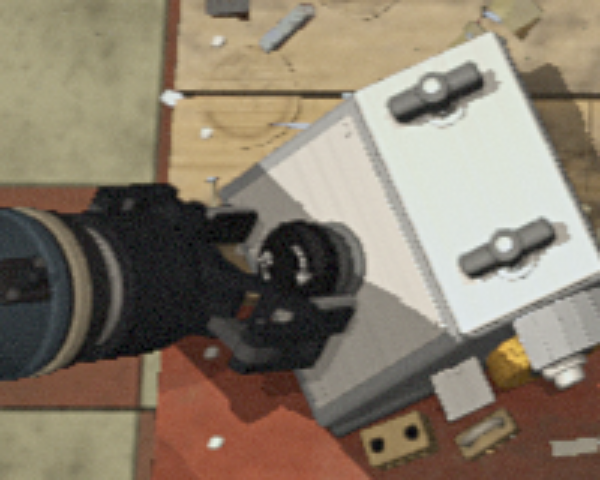

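View pics/side8c.png

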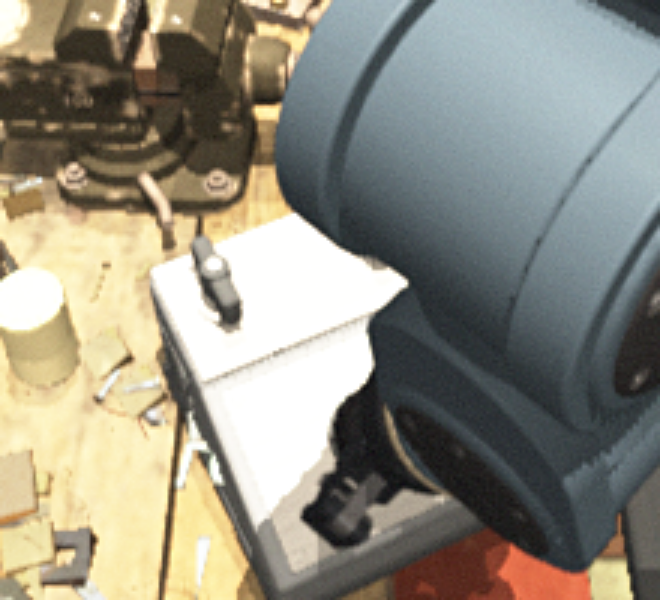

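{"op": "move_arm", "data": {
  "plan": [0,0,0.005,0,0,0,0.08,0,0,0,0,0,0,0.05,0,0,0,0,0,0,0.04,0,0,0,0,0,0,0.04,0,0,0,0,0,0,0.04],
  "squeeze": 40
}}

```text
time: 15.4
tool_pos: [0.4697, 0.2554, 0.0976]
orientation: [0.858, 2.592, -0.531]
contact_force: [-1.9, 1.0, 4.0]
opening: 0.0498
```

```bash
python3 - <<'E'
from rel import *
rel()
E
```

```text
t 15.4 p [0.4697 0.2554 0.0976] q [ 0.77  0.46 -0.16  1.14 -0.49  1.46] F [-1.9  1.   4. ] op 0.0498
n -0.026165243177926876 my -8.949931043661384e-05 e2 0.00047128785945942456 rel 28.11446616730885 axis 0.9999994348323195 T -0.02148341188866023
```

Gripped, with the opening at 50 mm. Turning clockwise.

{"op": "move_arm", "data": {
  "plan": [0,0,0,0,0,9,0.04,0,0,0,0,0,9,0.04,0,0,0,0,0,9,0.04,0,0,0,0,0,9,0.04,0,0,0,0,0,6,0.04,0,0,0,0,0,6,0.04,0,0,0,0,0,0,0.04]
}}

```text
time: 16.27
tool_pos: [0.4701, 0.2558, 0.0977]
orientation: [1.779, 1.955, -0.269]
contact_force: [-1.5, 3.7, 4.4]
opening: 0.0496
```

```bash
python3 - <<'E'
from rel import *
rel(); print(observe()['ft_torque'])
im=snap('top','top9');cv2.imwrite(f'pics/top9c.png',cv2.resize(im[160:320,70:270,::-1],None,fx=3,fy=3))
E
```

```text
t 16.275 p [0.4701 0.2558 0.0977] q [ 0.77  0.46 -0.16  1.14 -0.49  2.3 ] F [-1.5  3.7  4.4] op 0.0496
n -0.02593085953155514 my 0.000415329536427077 e2 0.0006086769883221071 rel -19.867279881515714 axis 0.999998942706963 T 0.0427222494244777
[0.54578202 0.30926714 0.02222593]
```

View pics/top9c.png

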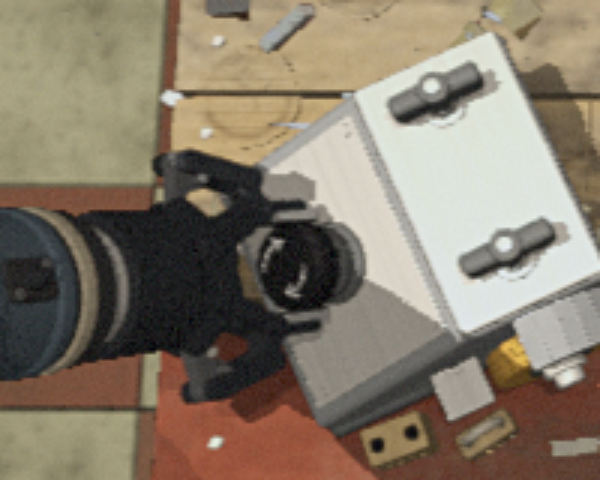

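The tool has turned 48° (0.84 rad) and the arrows have visibly turned with it. I'll add 3° and then let go.

{"op": "move_arm", "data": {
  "plan": [0,0,0,0,0,3,0.04,0,0,0,0,0,0,0.04,0,0,0,0,0,0,0.08,0,0,0,0,0,0,0.08,0,0,0,0,0,0,0.08]
}}

```text
time: 16.95
tool_pos: [0.4696, 0.2549, 0.0971]
orientation: [1.827, 1.905, -0.255]
contact_force: [0.9, 0.4, -0.7]
opening: 0.08
```

```bash
python3 - <<'E'
from rel import *
rel()
im=snap('top','top10');cv2.imwrite(f'pics/top10c.png',cv2.resize(im[160:320,70:270,::-1],None,fx=3,fy=3))
E
```

```text
t 16.95 p [0.4696 0.2549 0.0971] q [ 0.77  0.46 -0.16  1.14 -0.49  2.35] F [ 0.9  0.4 -0.7] op 0.08
n -0.026786299852865434 my -0.000456869252189858 e2 0.00039767624404007766 rel -22.844114466039787 axis 0.9999986915006285 T -0.04058404917829874
```

View pics/top10c.png

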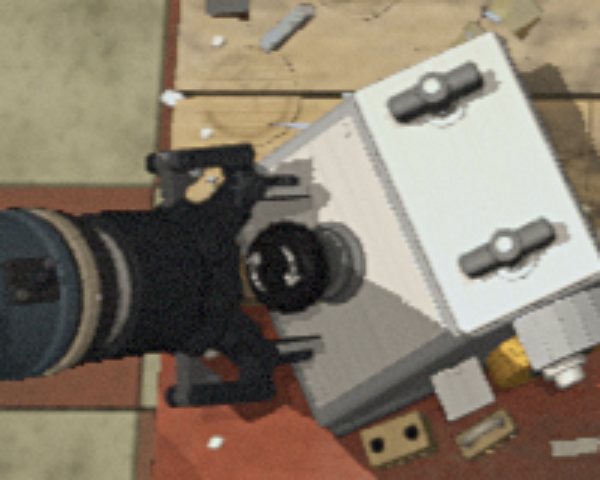

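The head has sprung out (left edge at 247, against 258 before) and both fingers are clear of it. I'm retreating along the axis.

{"op": "move_arm", "data": {
  "plan": [0,0,-0.02,0,0,0,0.08,0,0,-0.03,0,0,0,0.08,0,0,-0.04,0,0,0,0.08,0,0,-0.05,0,0,0,0.08,0,0,-0.05,0,0,0,0.08,0,0,0,0,0,0,0.08,0,0,0,0,0,0,0.08]
}}

```text
time: 17.88
tool_pos: [0.429, 0.3412, 0.2612]
orientation: [1.827, 1.905, -0.254]
contact_force: [0.4, -0.2, -0.3]
opening: 0.0801
```

```bash
python3 - <<'E'
from rel import *
rel()
for c in ['side','top']:
    im=snap(c,c+'11'); im2=im[200:400,200:420] if c=='side' else im[160:320,100:300]
    cv2.imwrite(f'pics/{c}11c.png',cv2.resize(im2[:,:,::-1],None,fx=3,fy=3))
    for b in regions_of('stop_head',c)[:1]:
        ys,xs=np.nonzero(b['pixels']); print(c,b['p'],xs.min(),xs.max(),ys.min(),ys.max())
E
```

```text
t 17.875 p [0.429  0.3412 0.2612] q [ 0.92  0.44  0.25  1.64 -0.46  2.51] F [ 0.4 -0.2 -0.3] op 0.0801
n 0.16297611690533922 my -0.0002945564299666957 e2 0.0009348036720895486 rel -22.847908203146922 axis 0.9999988909804186 T -0.007193233399026772
side 0.88 313 342 333 358
top 0.82 152 178 233 264
```

View pics/top11c.png

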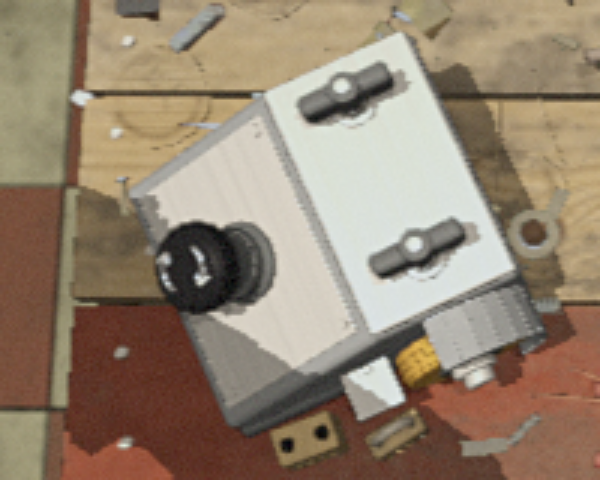

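View pics/side11c.png

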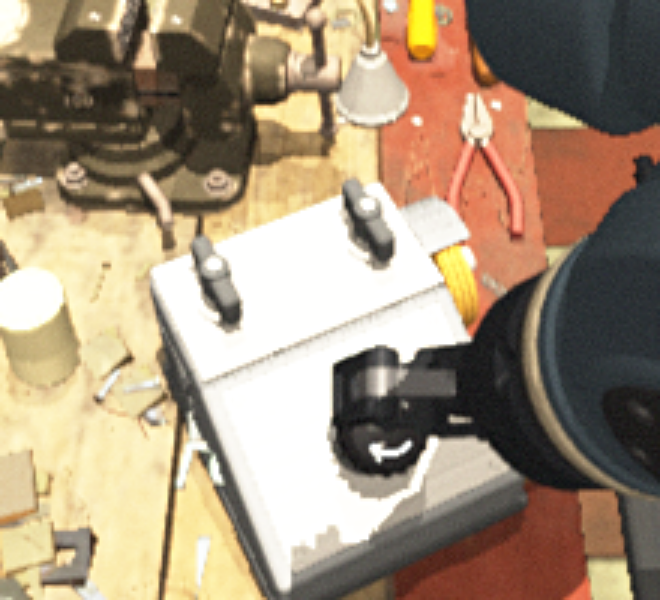

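```bash
python3 - <<'E'
from h import *
a=cv2.imread('pics/top0.png');b=cv2.imread('pics/top11.png')
f=lambda i:cv2.resize(i[225:272,142:190],None,fx=8,fy=8,interpolation=cv2.INTER_CUBIC)
cv2.imwrite('pics/cmp.png',np.hstack([f(a),f(b)]))
for s in [[(306,110),(392,72)],[(372,270),(462,226)]]:
    P=[atz('top',np.array(q)/3+[100,160],.15) for q in s]; d=P[1]-P[0]; print(np.degrees(np.arctan2(d[1],d[0])))
E
```

```text
-64.76609413278477
-63.01428152684086
```

View pics/cmp.png

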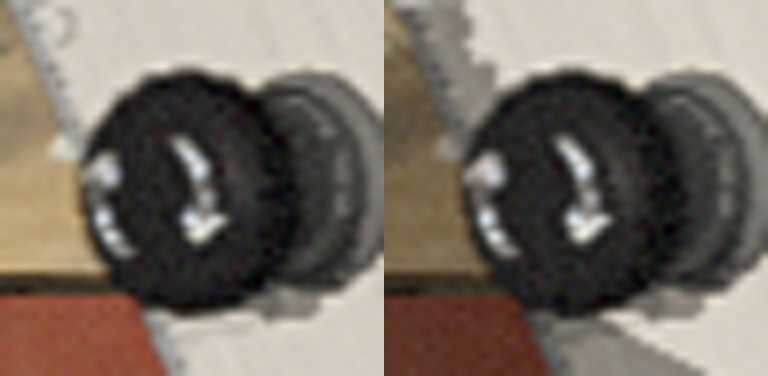

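The head sits exactly as it did at the start: out, with the arrows back. The wings are at −64.8° and −63.0°, against −64.75° for home. I'm handing in.

```bash
python3 -c "
from h import *
print(job_done())"
```

```text
the job is handed in; nothing more can be done
None
```

The job is done and handed in, about 18 s into the 69 s allowed; the hand-in gave no verdict.

- **Stop pushed in:** I pressed the mushroom head home with the fingers shut and backed off. The top picture then showed it about 10 mm in and staying down with nothing touching it.
- **Wing bolts:** I turned the left one, then the right, clockwise until the torque rose (1.3 and 1.6 Nm). They had started part-turned, at about 13° and 31°. The last picture puts the wings at −64.8° and −63.0°, against −64.75° for home. The 1.7° difference on the right one is within pixel error and inside the 6° allowed.
- **Stop released:** I turned the head about 51° clockwise, let go and backed away. It sprang out, and its outline and arrows match the starting picture.
- **Other things:** In the close-up views the padlock, brass block and oil can look undisturbed, but I did not measure them. I did not check the whole screwdriver at the end; the arm never came near it. The gripper ended about 16 cm clear of the machine, with contact force near zero.

No check failed or disagreed beyond that.

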